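# Hold a post stub over its base plate at the root gap for tacking

## Robot

A 6-joint arm with a two-finger parallel gripper is mounted at the origin on the work surface. World frame = base frame: x ahead of the robot, y to its left, z up, the work surface at z = 0. Lengths are in m, angles in rad, forces in N, time in s.
With the tool pointing down it reaches from about 0.25 to 0.725 m from the base axis. Payload 4 kg.
Tool frame: the origin (TCP) lies midway between the tips of the shut fingers; the grasp point (between the pads) lies pinch_z behind it (pinch_z is the distance from the TCP to the grasp point, in m); z points along the fingers, y is the direction in which the jaws open and shut (so a half turn about z gives the same grasp; the last joint's range is limited). The gripper opens to 85 mm and grips with 20 to 120 N. Pads are 22 mm wide; open, the fingers measure 114 mm over their backs; the gripper's body (76 mm by 85 mm) begins 54 mm behind the grasp point. The pads swing forward as they close: fully open they stand 13 mm farther back than shut.
Start: joints at [1.313, 0.241, 0.005, 1.335, 0, 1.571], TCP at [0.127, 0.483, 0.231] pointing down, gripper open.
Joint ranges: [-2.72, 2.72], [-1.05, 1.87], [-1.09, 1.28], [-1.99, 2.15], [-1.42, 1.44], [-3.14, 3.14]. Speed limits (rad/s): [2.79, 2.79, 3.14, 3.14, 3.14, 3.14].

## Interface

Orientations are given as a unit quaternion [x, y, z, w].
In Python, from workcell import * gives the robot as it stands.
- The arm moves only by the tool move_arm, never from a script. Its argument "motion" is a list of rows, each a list of 3 entries, a list of its own where there are three numbers: the finger opening in mm, from 0 to 85.4, then the shift along the tool's x, y, z in units of 50 mm (1.0 is 50 mm), then the turn about the tool's z in units of 6 degrees (1.0 is 6 degrees). In form: [[claw, [dx, dy, dz], roll], ...]. A call has exactly 10 rows; each row is the pose to reach, as a shift and turn from the pose commanded when the call began, along the tool's axes at that moment; what a row does not reach only later rows make up. A row lasts 1/10 s, in which the tool goes at most 50 mm and 8.59 degrees, less where a joint would pass 70% of its speed; a pose out of reach is approached as far as the arm can. A call with a gripper value outside its range is refused whole. The fingers move at their own pace and stop on an object; the grip force is fixed at half the most. Time passes only in rows, so rows that repeat a pose let the fingers close, or fill a call up. It gives the time, the measured TCP pose, the force and the opening at its end, in the units of the state.
- get_obs(): the state, without advancing time (a new reading comes with each control period).
- camera(name): name is "side" or "top" or "wrist"; returns a dict with "color" (420x560x3 uint8, red, green, blue), "fx", "fy", "cx", "cy" (pixels), "rvec" (rotation vector, rad) and "tvec" (3), from world to camera coordinates, as OpenCV has them; the wrist camera has in their place "mount" (4x4, takes a point from camera to tool coordinates, whose origin is the TCP and whose axes are the flange's). Camera axes: x right, y down, z forward; pixel columns grow to the right and rows downward; lengths in m; the calibration is good to about 2 mm. A picture is of the moment at which its call begins: read the wrist's pose just before it. There is no depth.
- job_done(): hands the job in, once; it reports no verdict.
The state is a dict: "clock": time; "joint_pos": joint angles; "joint_vel": joint speeds; "tau": joint torques, N m; "eef_pos": TCP position; "tool_rot": TCP orientation; "ft_force": force on the tool from outside, world axes, zero at the start; "ft_torque": the same for the moment, N m; "grip_width": finger opening in m.
Only numpy, scipy, OpenCV 4.12 (cv2) and the standard library are available. Lean on these libraries where they do the work, as an engineer would, in place of code of your own. Each camera call takes 0.05 s, during which the arm holds its last target.

## Task

Be the welder's third hand: take the long rectangular tube stub (not the short rectangular one, the square one or the round one) and carry it upright over the angle-iron stop to the base plate clamped on the bench, without knocking the stub or the arm against the stop or the clamps and without disturbing anything else. Bring it down over the chalk outline in the middle of the plate, centred, upright, its long sides along the plate's long sides, and stop with a root gap of about 5 mm left between its foot and the plate. Finish while holding it there, steady and touching nothing, ready to be tacked: it is not set down or let go.

Things in the scene. Friction and masses are not known exactly. Their poses are not given: they have to be found in the camera images.
- post_center (a point): centre (half-way up, on the axis) of the stub to hold: a plain steel rectangular tube, 60 mm along its x, 40 mm along its y, 110 mm tall along its z (up), wall 4 mm, open at both ends, about 0.6 kg. It starts standing on the bench, in any yaw, at one of four places shared with the three other stubs; its foot is 55 mm below this point. Both ends are alike, and a half turn about z makes no difference.
- post_stub: that same stub; origin at the centre of its foot, same axes.
- outline (a point): centre of the chalk outline on the top face of the base plate (12 mm above the bench): the point over which the stub's axis must come. The dark mill-scale steel plate is 200 mm along this x, 130 mm along its y, z up, fixed to the bench, with a 14 mm bolt hole near each corner; the chalk lines frame a 60 x 40 mm rectangle, long side along x, in the middle of the plate. The fixture (plate, stop, clamps) moves and turns as one from start to start.
- base_plate: the base plate, fixed; origin at the centre of its underside on the bench, axes as the outline's; with all it carries it includes the stop and the clamps.
- stop: rusty angle iron bolted to the bench, fixed; origin and axes those of the base plate. It runs 360 mm along x (from -180 to +180 mm) on the -y side; its upright leg, 6 mm thick and 60 mm high above the bench, stands from y = -65.5 to -71.5 mm; its flat leg lies on the bench out to y = -126 mm, with two bolt heads up to 19 mm high.
- clamps: two screw clamps holding the plate's two ends, fixed; origin and axes those of the base plate. Each has an upright rod at x = +148 or -148 mm (y = 0), 96 mm high, a dark arm 54 to 75 mm above the bench reaching inwards, and a screw at x = +84 or -84 mm down to the plate, with a tee handle 52 mm long along y at 98 mm; nothing is higher than 105 mm or nearer than 73 mm in x to the outline's centre.
- short_stub: bystander: rectangular steel tube 60 x 40 mm, only 70 mm tall, standing; origin at the centre of its foot.
- square_stub: bystander: square steel tube 50 x 50 mm, 110 mm tall, standing; origin at the centre of its foot.
- round_stub: bystander: round steel tube 48 mm in diameter, 110 mm tall, standing; origin at the centre of its foot.
- pipe_flange: bystander: flat steel ring 100 mm across, 14 mm thick, lying on the bench; origin at the centre of its underside.
- magnet_square: bystander: grey triangular magnetic welding square, legs 80 mm, 16 mm thick, lying; origin at its right-angled corner, underside.
- chipping_hammer: bystander: chipping hammer 260 mm long, lying along its x, head at +x, 22 mm high; origin near the middle, underside.
- rod_can: bystander: rusty can 72 mm across, 130 mm tall, with welding rods standing in it up to 230 mm; origin at the centre of its underside.
- wire_brush: bystander: wire brush lying on its wooden back, bristles up, 230 mm long along its x, 35 mm high; origin at the centre of its underside.
Things that resemble listed ones, but are neither listed nor needed, are in the scene too. Leave any turquoise look-alike of the post_stub alone.

How it is judged:
By the outcome, as a careful person would: the job done as asked, in the order asked, and still so for the second after the job is handed in, while the arm keeps its last pose, push and grip.
It also fails if it takes over 38 s, if anything falls off the work surface, if the arm or the gripper's body presses on something with over 40 N, if the wrist force passes 120 N, or if a joint passes its speed limit or range.

## Working session

There is one attempt and no reset: what is moved stays moved. The work goes in short steps, Python scripts to look and compute and a tool call to move; the robot and the scene stay as the last step left them, time stands still between calls to the robot, and variables do not carry over. Pictures are saved under pics/ and viewed, and the job is handed in when it is done.

Besides the shell and the picture viewer there is one more tool, called after "Emit:" as name(argument=value, ...), one argument or row to a line, values as JSON. move_arm: Moves the arm, as the interface text tells. Its arguments: {"type":"object","properties":{"motion":{"type":"array","items":{"type":"array"}}},"required":["motion"]}

```bash
mkdir -p pics; ls
python3 - <<'E'
from workcell import *
import cv2,pickle
o=get_obs(); print({k:(o[k]) for k in ("clock","eef_pos","tool_rot","grip_width","ft_force")})
try: print(pinch_z)
except Exception as e: print(e)
for n in ("top","side","wrist"):
    c=camera(n); pickle.dump(c,open(f"{n}0.pkl","wb")); cv2.imwrite(f"pics/{n}0.png",c["color"][:,:,::-1]); print(n,{k:v for k,v in c.items() if k!="color"})
E
```

```text
pics
{'clock': 0.0, 'eef_pos': array([0.12729941, 0.48286041, 0.23039759]), 'tool_rot': array([ 1.28521576e-01,  9.91706138e-01, -1.05964046e-03, -1.32859183e-04]), 'grip_width': 0.08526372433687507, 'ft_force': array([0.00765336, 0.95900668, 0.44614228])}
0.0187
top {'fx': 420.5614241098661, 'fy': 420.5614241098661, 'cx': 278.6892431283717, 'cy': 207.28050541523334, 'rvec': array([ 2.16482314, -2.19438401,  0.07690614]), 'tvec': array([0.03467395, 0.54183885, 1.12069236])}
side {'fx': 419.4977446429132, 'fy': 419.4977446429132, 'cx': 282.5078119789792, 'cy': 212.58552517204342, 'rvec': array([ 2.12591597, -0.56122132,  0.25483143]), 'tvec': array([-0.46978692,  0.203642  ,  1.13936622])}
wrist {'fx': 322.7366303611562, 'fy': 322.7366303611562, 'cx': 278.6313995254719, 'cy': 208.72423958528208, 'mount': array([[ 8.49051893e-04, -9.65493617e-01, -2.60425332e-01,
         6.51253436e-02],
       [ 9.99999621e-01,  7.69591403e-04,  4.07087832e-04,
         1.55311386e-03],
       [-1.92619607e-04, -2.60425579e-01,  9.65493905e-01,
        -1.42365637e-01],
       [ 0.00000000e+00,  0.00000000e+00,  0.00000000e+00,
         1.00000000e+00]])}
```

View pics/top0.png

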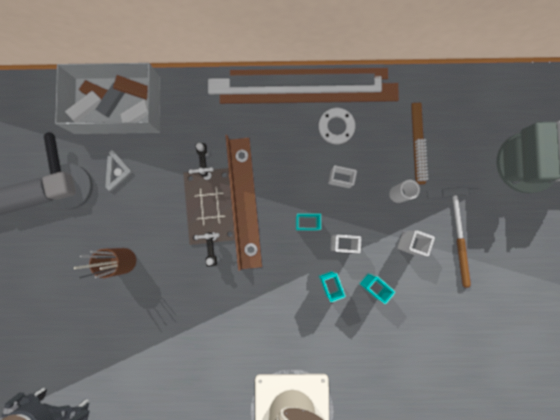

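View pics/side0.png

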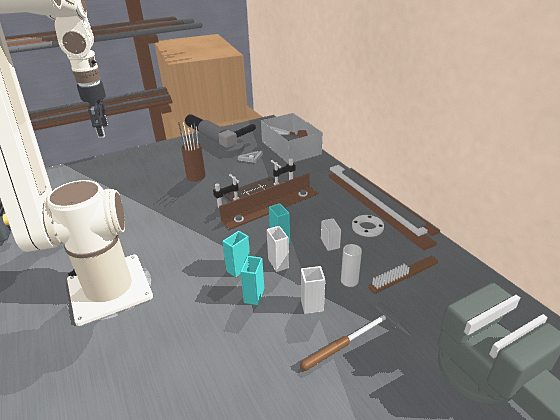

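View pics/wrist0.png

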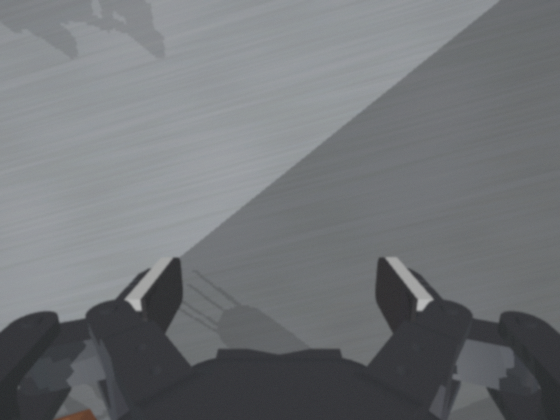

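```bash
cat > h.py <<'E'
import numpy as np, cv2, pickle
from scipy.spatial.transform import Rotation as R
def ray(c,uv,z,obs=None):
    uv=np.atleast_2d(np.asarray(uv,float))
    d=np.c_[(uv[:,0]-c["cx"])/c["fx"],(uv[:,1]-c["cy"])/c["fy"],np.ones(len(uv))]
    if "rvec" in c:
        Rm=cv2.Rodrigues(c["rvec"])[0]; o=-Rm.T@c["tvec"]; d=d@Rm
    else:
        T=np.eye(4); T[:3,:3]=R.from_quat(obs["tool_rot"]).as_matrix(); T[:3,3]=obs["eef_pos"]
        T=T@c["mount"]; o=T[:3,3]; d=d@T[:3,:3].T
    s=(z-o[2])/d[:,2]
    return o+s[:,None]*d
def proj(c,P,obs=None):
    P=np.atleast_2d(np.asarray(P,float))
    if "rvec" in c: q=P@cv2.Rodrigues(c["rvec"])[0].T+c["tvec"]
    else:
        T=np.eye(4); T[:3,:3]=R.from_quat(obs["tool_rot"]).as_matrix(); T[:3,3]=obs["eef_pos"]
        T=np.linalg.inv(T@c["mount"]); q=P@T[:3,:3].T+T[:3,3]
    return np.c_[q[:,0]/q[:,2]*c["fx"]+c["cx"],q[:,1]/q[:,2]*c["fy"]+c["cy"]]
E
python3 - <<'E'
from h import *
t=pickle.load(open("top0.pkl","rb")); s=pickle.load(open("side0.pkl","rb"))
a=t["color"][150:310,290:450,::-1]; b=s["color"][190:330,215:375,::-1]
cv2.imwrite("pics/crop1.png",np.hstack([cv2.resize(a,(400,400),interpolation=2),cv2.resize(b,(400,400),interpolation=2)]))
p=t["color"][125:285,170:280,::-1]; cv2.imwrite("pics/crop2.png",cv2.resize(p,None,fx=3.7,fy=3.7,interpolation=2))
for n,uv in dict(long=(348,243),short=(343,177),sq=(421,243),rnd=(406,190),tq1=(309,222),tq2=(333,287),tq3=(379,289)).items(): print(n,ray(t,uv,.07 if n=="short" else .11)[0].round(3))
hsv=cv2.cvtColor(t["color"],cv2.COLOR_RGB2HSV)
m=((hsv[...,1]<40)&(hsv[...,2]>150)).astype(np.uint8); m[:, :290]=0;m[:150]=0;m[310:]=0
cs,_=cv2.findContours(m,cv2.RETR_EXTERNAL,cv2.CHAIN_APPROX_NONE)
for c in cs:
    if cv2.contourArea(c)>60: print(cv2.minAreaRect(c),cv2.contourArea(c))
E
```

```text
long [ 0.444 -0.144  0.11 ]
short [ 0.615 -0.142  0.07 ]
sq [ 0.442 -0.325  0.11 ]
rnd [ 0.574 -0.293  0.11 ]
tq1 [ 0.498 -0.048  0.11 ]
tq2 [ 0.337 -0.104  0.11 ]
tq3 [ 0.33  -0.217  0.11 ]
((347.5, 244.0), (18.0, 25.0), 90.0) 407.0
((421.7000732421875, 242.90000915527344), (22.135942459106445, 22.135942459106445), 18.434947967529297) 447.0
((458.1070556640625, 217.0524139404297), (40.57426071166992, 4.427484512329102), 82.40535736083984) 131.5
```

View pics/crop1.png

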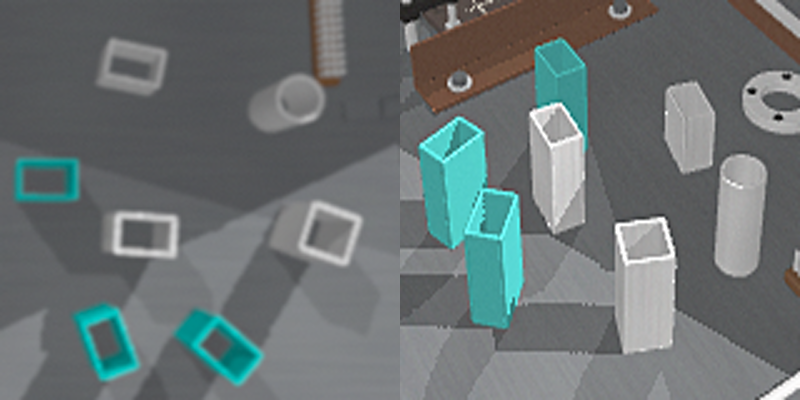

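View pics/crop2.png

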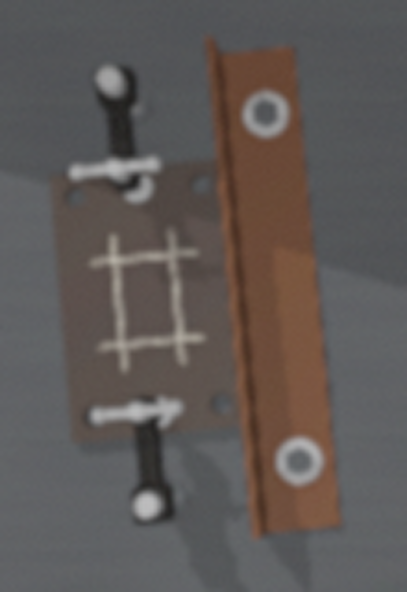

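```bash
cat >> h.py <<'E'
def move(obs_pos,quat,target,jaw_deg):
    "shift in tool units and roll (6deg units) to reach target TCP pos and tool-y yaw"
    M=R.from_quat(quat).as_matrix(); d=M.T@(np.asarray(target)-obs_pos)/0.05
    y=np.degrees(np.arctan2(M[1,1],M[0,1])); dy=(jaw_deg-y+180)%360-180
    return d.round(3), round(-dy/6,3)
E
python3 - <<'E'
from h import *
t=pickle.load(open("top0.pkl","rb"))
for n,uv,z in [("can",(120,262),.13),("canbase",(96,262),.0),("rods",(85,266),.2),("box",(110,95),.05)]: print(n,ray(t,uv,z)[0].round(3))
# stub rim
hsv=cv2.cvtColor(t["color"],cv2.COLOR_RGB2HSV)
g=cv2.cvtColor(t["color"],cv2.COLOR_RGB2GRAY)
roi=np.zeros_like(g); roi[225:262,325:370]=1
big=cv2.resize(g[225:262,325:370],None,fx=8,fy=8,interpolation=cv2.INTER_CUBIC)
for th in (150,180,200):
    m=(big>th).astype(np.uint8); c=max(cv2.findContours(m,0,1)[0],key=cv2.contourArea)
    b=(cv2.boxPoints(cv2.minAreaRect(c))+.5)/8-.5+[325,225]
    w=ray(t,b,.11); print(th,b.round(1).tolist()); e=np.roll(w,-1,0)-w; print(w.mean(0).round(4),np.linalg.norm(e,axis=1).round(4),np.degrees(np.arctan2(e[:,1],e[:,0])).round(1))
# chalk
r=t["color"][180:232,185:235].astype(int); m=((r.min(2)>120)).astype(np.uint8)
cv2.imwrite("pics/m.png",cv2.resize(np.hstack([m*255,g[180:232,185:235]]),None,fx=7,fy=7,interpolation=0))
print(ray(t,(210.3,206.6),.012))
o=np.array([0.1273,0.4829,0.2304]);q=[0.12852,0.991706,-.00106,-.00013]
print(move(o,q,[.26,.30,.36],60),move(o,q,[.46,.20,.34],94))
E
```

```text
can [0.406 0.415 0.13 ]
canbase [0.4   0.531 0.   ]
rods [0.401 0.468 0.2  ]
box [0.851 0.48  0.05 ]
150 [[333.8, 251.2], [335.1, 233.5], [361.7, 235.5], [360.3, 253.2]]
[ 0.4433 -0.1433  0.11  ] [0.044  0.0662 0.044  0.066 ] [ -5.6 -95.1 174.1  85. ]
180 [[334.7, 250.9], [335.7, 234.3], [360.8, 235.8], [359.8, 252.4]]
[ 0.4432 -0.1434  0.11  ] [0.0412 0.0625 0.0412 0.0623] [ -4.9 -94.3 174.9  85.8]
200 [[334.3, 235.9], [338.4, 235.6], [339.6, 250.5], [335.5, 250.9]]
[ 0.4439 -0.1166  0.11  ] [0.0103 0.037  0.0103 0.037 ] [ -86.3 -176.9   93.7    3.1]
[[0.54738747 0.21460663 0.012     ]]
(array([-3.499, -2.866, -2.586]), np.float64(2.539)) (array([-7.876, -3.78 , -2.184]), np.float64(-3.128))
```

View pics/m.png

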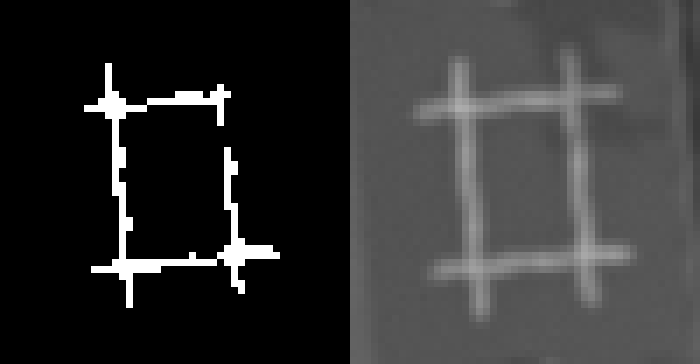

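Emit:
move_arm(
  motion=[
    [70,[-0.7,-0.6,-0.5],0],
    [70,[-1.3,-1.1,-1.0],0],
    [70,[-1.9,-1.6,-1.5],0],
    [70,[-2.6,-2.2,-2.0],-0.5],
    [70,[-3.3,-2.7,-2.4],-1],
    [70,[-4.2,-2.9,-2.5],-1.6],
    [70,[-5.1,-3.1,-2.4],-2.2],
    [70,[-6.0,-3.3,-2.3],-2.7],
    [70,[-6.9,-3.6,-2.2],-3.1],
    [70,[-7.8,-3.8,-2.2],-3.1],
  ],
)

```text
clock: 1.15
eef_pos: [0.4571, 0.1986, 0.3405]
tool_rot: [-0.033, 0.999, -0.0, -0.001]
ft_force: [1.0, 0.9, -0.5]
grip_width: 0.07
```

Emit:
move_arm(
  motion=[
    [70,[0,0,0],0],
    [70,[0,0,0],0],
    [70,[0,0,0],0],
    [70,[0,0,0],0],
    [70,[0,0,0],0],
    [70,[0,0,0],0],
    [70,[0,0,0],0],
    [70,[0,0,0],0],
    [70,[0,0,0],0],
    [70,[0,0,0],0],
  ],
)

```text
clock: 2.15
eef_pos: [0.4561, 0.2003, 0.3413]
tool_rot: [-0.033, 0.999, -0.0, -0.0]
ft_force: [0.2, 0.7, -0.7]
grip_width: 0.0704
```

Run:
```python
from workcell import *
from h import *
o=get_obs(); c=camera("wrist"); pickle.dump((o,c),open("w1.pkl","wb")); cv2.imwrite("pics/w1.png",c["color"][:,:,::-1])
print(o["clock"],o["eef_pos"],o["tool_rot"],proj(c,[0.547,.2146,.012],o),o["joint_vel"])
```

```text
2.15 [0.45613201 0.20030886 0.3412937 ] [-3.33849775e-02  9.99442566e-01 -1.60835129e-05 -2.33119952e-05] [[283.05175323 226.98275827]] [-0.00254968  0.00277806 -0.00069149 -0.00159472 -0.00281114  0.00047463]
```

View pics/w1.png

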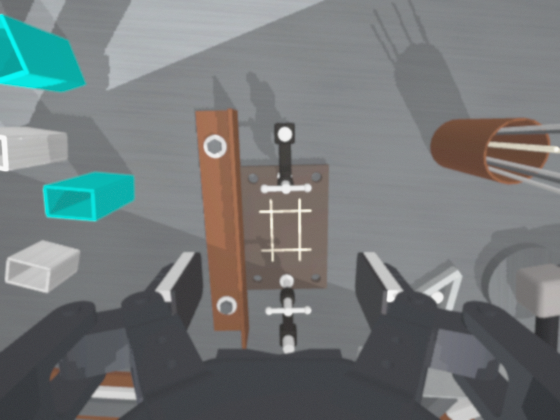

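```bash
cat > chalk.py <<'E'
from h import *
def lines(c,pred,obs=None,th=110):
    "fit 4 chalk lines near predicted outer 60x40 corners -> centre,yaw"
    g=c["color"].astype(int).min(2); 
    P=ray(c,np.stack(np.meshgrid(np.arange(560),np.arange(420)),-1).reshape(-1,2),.012,obs)[:,:2]
    cen,yaw=np.array(pred[:2],float),pred[2]
    g=g.reshape(-1)
    for it in range(6):
        ex=np.array([np.cos(yaw),np.sin(yaw)]); ey=np.array([-ex[1],ex[0]])
        q=(P-cen)@np.c_[ex,ey]; m=g>th; tol=.010 if it<3 else .006; res=[]
        for ax,off,L in ((1,.02,.026),(1,-.02,.026),(0,.03,.016),(0,-.03,.016)):
            s=m&(abs(q[:,ax]-off)<tol)&(abs(q[:,1-ax])<L)
            w=g[s]-th+1; k=np.polyfit(q[s,1-ax],q[s,ax],1,w=np.sqrt(w)); res.append((k,s.sum()))
        dy=(res[0][0][1]+res[1][0][1])/2; dx=(res[2][0][1]+res[3][0][1])/2
        cen=cen+dx*ex+dy*ey
        sl=np.array([res[0][0][0],res[1][0][0],-res[2][0][0],-res[3][0][0]])
        yaw+=np.average(sl,weights=[3,3,1,1])
    print("cen",cen.round(4),"yaw",np.degrees(yaw).round(2),"slopes",np.degrees(sl).round(2),"spac",round(res[0][0][1]-res[1][0][1],4),round(res[2][0][1]-res[3][0][1],4),[r[1] for r in res])
    return cen,yaw
if __name__=="__main__":
    o,c=pickle.load(open("w1.pkl","rb")); t=pickle.load(open("top0.pkl","rb"))
    for th in (110,140): lines(c,(.547,.2146,.03),o,th); 
    for th in (105,115): lines(t,(.547,.2146,.03),None,th)
    # plate/stop check by hand corners: stop top edges
    print(cv2.imwrite("pics/w1c.png",cv2.resize(c["color"][150:300,190:340,::-1],(600,600),interpolation=2)))
E
python3 chalk.py
```

```text
cen [0.5524 0.2185] yaw 5.28 slopes [-0.09 -0.1   0.29  0.3 ] spac 0.043 0.0629 [np.int64(160), np.int64(149), np.int64(102), np.int64(107)]
cen [0.5524 0.2184] yaw 5.31 slopes [-0.22 -0.12  0.7   0.31] spac 0.0429 0.0629 [np.int64(105), np.int64(94), np.int64(73), np.int64(69)]
cen [0.5505 0.217 ] yaw 5.16 slopes [-0.04  0.49  0.37 -0.34] spac 0.043 0.063 [np.int64(53), np.int64(45), np.int64(32), np.int64(30)]
cen [0.5504 0.217 ] yaw 5.11 slopes [-0.66  0.03  0.25 -0.31] spac 0.0429 0.0632 [np.int64(32), np.int64(28), np.int64(22), np.int64(21)]
True
```

View pics/w1c.png

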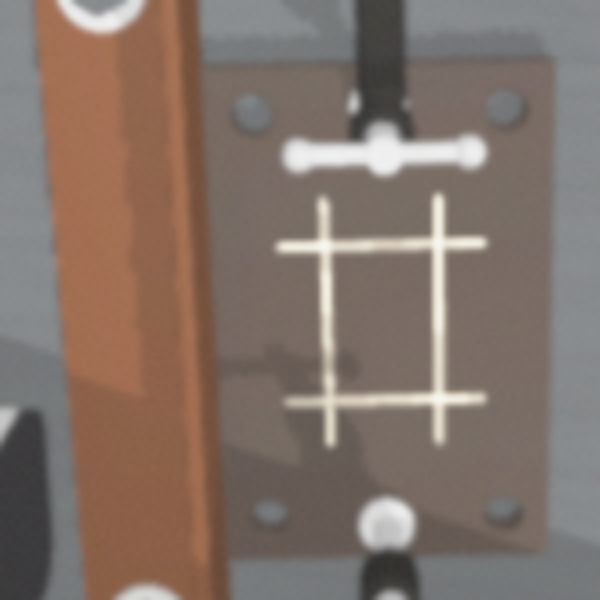

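Run:
```python
from workcell import *
from h import *
o=get_obs(); print(move(o["eef_pos"],o["tool_rot"],[.4433,-.1434,.27],-4.5))
```

```text
(array([ 0.715, -6.841,  1.426]), np.float64(16.388))
```

Emit:
move_arm(
  motion=[
    [70,[0.1,-0.7,0],1.3],
    [70,[0.15,-1.4,0],2.6],
    [70,[0.2,-2.1,0.1],3.9],
    [70,[0.3,-2.8,0.2],5.2],
    [70,[0.4,-3.5,0.4],6.5],
    [70,[0.45,-4.2,0.6],7.8],
    [70,[0.5,-4.9,0.8],9.1],
    [70,[0.6,-5.6,1.0],10.4],
    [70,[0.7,-6.3,1.2],11.7],
    [70,[0.7,-6.85,1.4],13.0],
  ],
)

```text
clock: 3.2
eef_pos: [0.4435, -0.1457, 0.271]
tool_rot: [0.606, 0.796, -0.0, 0.0]
ft_force: [-0.8, 0.5, 0.4]
grip_width: 0.0699
```

Emit:
move_arm(
  motion=[
    [70,[0,0,0],1.2],
    [70,[0,0,0],2.4],
    [70,[0,0,0],3.4],
    [70,[0,0,0],3.4],
    [70,[0,0,0],3.4],
    [70,[0,0,0],3.4],
    [70,[0,0,0],3.4],
    [70,[0,0,0],3.4],
    [70,[0,0,0],3.4],
    [70,[0,0,0],3.4],
  ],
)

```text
clock: 4.2
eef_pos: [0.4441, -0.1437, 0.2713]
tool_rot: [0.735, 0.678, -0.0, 0.0]
ft_force: [-1.3, -0.0, 0.2]
grip_width: 0.0704
```

Run:
```python
from workcell import *
from h import *
o=get_obs(); c=camera("wrist"); pickle.dump((o,c),open("w2.pkl","wb")); cv2.imwrite("pics/w2.png",c["color"][:,:,::-1])
M=R.from_quat(o["tool_rot"]).as_matrix()
print(o["clock"],o["eef_pos"],np.degrees(np.arctan2(M[1,1],M[0,1])),o["joint_pos"],proj(c,[.4433,-.1434,.11],o))
```

```text
4.2 [ 0.44411238 -0.14371881  0.27132777] -4.5537118100081795 [-3.12952053e-01  1.60191965e-01  7.93393435e-03  1.41849534e+00
 -3.27769414e-05  1.33732154e+00] [[276.68087202 193.81026224]]
```

View pics/w2.png

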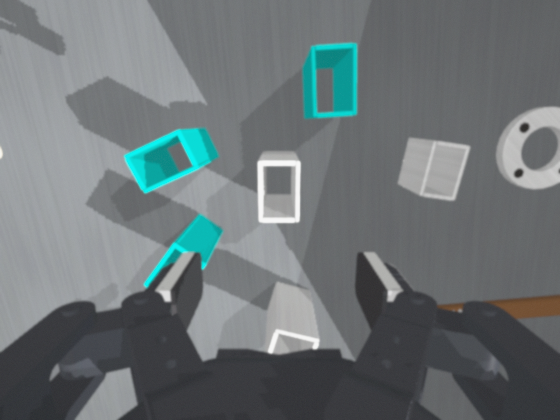

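Run:
```python
from h import *
o,c=pickle.load(open("w2.pkl","rb"))
g=c["color"].min(2); x0,y0=245,140
big=cv2.resize(g[y0:235,x0:315],None,fx=8,fy=8,interpolation=cv2.INTER_CUBIC)
for th in (190,205,220):
    m=(big>th).astype(np.uint8); k=max(cv2.findContours(m,0,1)[0],key=cv2.contourArea)
    b=(cv2.boxPoints(cv2.minAreaRect(k))+.5)/8-.5+[x0,y0]
    w=ray(c,b,.11,o); e=np.roll(w,-1,0)-w
    print(th,b.round(1).tolist(),w.mean(0).round(4),np.linalg.norm(e,axis=1).round(4),np.degrees(np.arctan2(e[:,1],e[:,0])).round(1))
cv2.imwrite("pics/w2c.png",cv2.resize(c["color"][130:240,230:330,::-1],None,fx=5,fy=5,interpolation=2))
```

```text
190 [[257.1, 159.1], [300.2, 159.1], [300.2, 222.8], [257.1, 222.8]] [ 0.4453 -0.1415  0.11  ] [0.0404 0.0625 0.0425 0.0625] [ -4.5 -93.5 175.5  84.5]
205 [[257.3, 159.6], [299.9, 159.6], [299.9, 222.6], [257.3, 222.6]] [ 0.4453 -0.1417  0.11  ] [0.0399 0.0618 0.042  0.0618] [ -4.5 -93.5 175.5  84.5]
220 [[257.6, 160.1], [299.7, 160.1], [299.7, 222.2], [257.6, 222.2]] [ 0.4453 -0.1417  0.11  ] [0.0394 0.0609 0.0415 0.0609] [ -4.5 -93.5 175.5  84.5]
```

View pics/w2c.png

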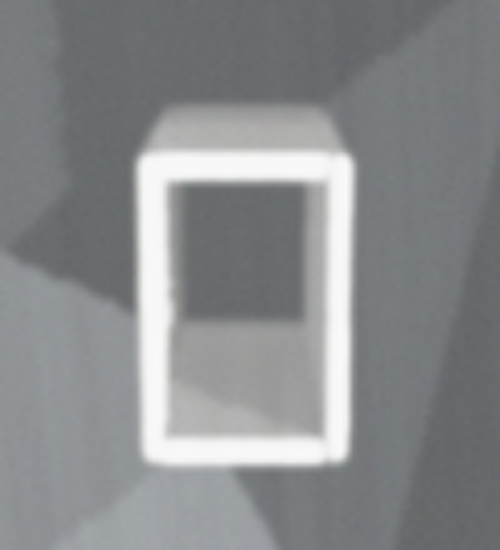

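Run:
```python
from workcell import *
from h import *
o=get_obs(); print(move(o["eef_pos"],o["tool_rot"],[.4453,-.1416,.073],-4.5))
```

```text
(array([0.044, 0.02 , 3.967]), np.float64(-0.01))
```

Emit:
move_arm(
  motion=[
    [70,[0.04,0.02,0.5],0],
    [70,[0.04,0.02,1.0],0],
    [70,[0.04,0.02,1.5],0],
    [70,[0.04,0.02,2.0],0],
    [70,[0.04,0.02,2.5],0],
    [70,[0.04,0.02,3.0],0],
    [70,[0.04,0.02,3.4],0],
    [70,[0.04,0.02,3.7],0],
    [70,[0.04,0.02,3.9],0],
    [70,[0.04,0.02,3.97],0],
  ],
)

```text
clock: 5.25
eef_pos: [0.4447, -0.1417, 0.0719]
tool_rot: [0.735, 0.678, -0.0, -0.001]
ft_force: [0.1, -0.9, 0.1]
grip_width: 0.0699
```

Emit:
move_arm(
  motion=[
    [70,[0,0,0],0],
    [70,[0,0,0],0],
    [60,[0,0,0],0],
    [55,[0,0,0],0],
    [50,[0,0,0],0],
    [46,[0,0,0],0],
    [43,[0,0,0],0],
    [40,[0,0,0],0],
    [36,[0,0,0],0],
    [30,[0,0,0],0],
  ],
)

```text
clock: 6.25
eef_pos: [0.4446, -0.1418, 0.0729]
tool_rot: [0.735, 0.678, -0.0, -0.0]
ft_force: [-3.4, 0.0, 5.1]
grip_width: 0.0393
```

Emit:
move_arm(
  motion=[
    [20,[0,0,0],0],
    [10,[0,0,0],0],
    [0,[0,0,0],0],
    [0,[0,0,0],0],
    [0,[0,0,0],0],
    [0,[0,0,0],0],
    [0,[0,0,0],0],
    [0,[0,0,0],0],
    [0,[0,0,0],0],
    [0,[0,0,0],0],
  ],
)

```text
clock: 7.25
eef_pos: [0.4446, -0.1418, 0.0729]
tool_rot: [0.735, 0.678, -0.0, -0.0]
ft_force: [-3.8, 0.2, 4.5]
grip_width: 0.0389
```

Run:
```python
from workcell import *
from h import *
o=get_obs(); c=camera("wrist"); pickle.dump((o,c),open("w3.pkl","wb")); cv2.imwrite("pics/w3.png",c["color"][:,:,::-1])
print(o["clock"],o["eef_pos"],o["tool_rot"],o["grip_width"],o["ft_force"])
```

```text
7.25 [ 0.44457384 -0.14179195  0.07286761] [ 7.34787688e-01  6.78296898e-01 -4.38555171e-04 -4.24308994e-04] 0.038935898791036073 [-3.8445007   0.19910261  4.47546841]
```

View pics/w3.png

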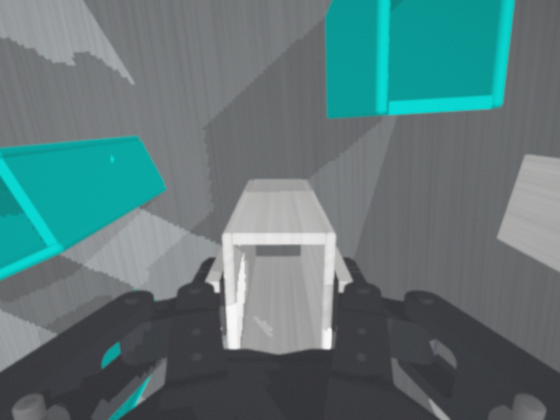

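Emit:
move_arm(
  motion=[
    [0,[0,0,-0.1],0],
    [0,[0,0,-0.3],0],
    [0,[0,0,-0.6],0],
    [0,[0,0,-1.0],0],
    [0,[0,0,-1.4],0],
    [0,[0,0,-1.9],0],
    [0,[0,0,-2.4],0],
    [0,[0,0,-2.8],0],
    [0,[0,0,-3.1],0],
    [0,[0,0,-3.2],0],
  ],
)

```text
clock: 8.3
eef_pos: [0.4463, -0.1421, 0.2347]
tool_rot: [0.735, 0.678, 0.001, 0.002]
ft_force: [0.7, -0.2, -5.5]
grip_width: 0.0391
```

Run:
```python
from workcell import *
from h import *
o=get_obs(); print(o["clock"],o["eef_pos"],o["grip_width"],o["ft_force"],move(o["eef_pos"],o["tool_rot"],[.5524,.2185,.232],95.25))
```

```text
8.3 [ 0.44634444 -0.14206504  0.23474648] 0.03906323625851455 [ 0.74571972 -0.16781442 -5.48210574] (array([7.357, 1.541, 0.056]), np.float64(-16.635))
```

Emit:
move_arm(
  motion=[
    [0,[0.1,0.02,0],-0.2],
    [0,[0.3,0.06,0],-0.7],
    [0,[0.7,0.14,0],-1.5],
    [0,[1.2,0.25,0],-2.5],
    [0,[1.7,0.36,0],-3.5],
    [0,[2.2,0.46,0],-4.5],
    [0,[2.7,0.57,0],-5.5],
    [0,[3.2,0.67,0],-6.5],
    [0,[3.6,0.75,0],-7.5],
    [0,[3.8,0.8,0],-8.3],
  ],
)

```text
clock: 9.3
eef_pos: [0.4998, 0.0465, 0.2311]
tool_rot: [0.378, 0.926, -0.0, -0.001]
ft_force: [0.4, 0.0, -5.6]
grip_width: 0.0394
```

Run:
```python
from workcell import *
from h import *
o=get_obs(); print(o["clock"],o["eef_pos"],o["grip_width"],o["ft_force"],move(o["eef_pos"],o["tool_rot"],[.5524,.2185,.232],95.25))
```

```text
9.3 [0.49978991 0.04654606 0.23108597] 0.039436046577334384 [ 0.4357304   0.01264403 -5.56408752] (array([ 1.653,  3.194, -0.019]), np.float64(-8.271))
```

Emit:
move_arm(
  motion=[
    [0,[0.15,0.3,0],-0.8],
    [0,[0.35,0.7,0],-1.7],
    [0,[0.6,1.15,0],-2.7],
    [0,[0.85,1.6,0],-3.7],
    [0,[1.05,2.05,0],-4.7],
    [0,[1.25,2.45,0],-5.7],
    [0,[1.45,2.8,0],-6.7],
    [0,[1.58,3.05,0],-7.5],
    [0,[1.65,3.19,0],-8.1],
    [0,[1.65,3.19,0],-8.27],
  ],
)

```text
clock: 10.3
eef_pos: [0.5533, 0.217, 0.2306]
tool_rot: [-0.044, 0.999, -0.0, -0.002]
ft_force: [-0.2, -0.3, -5.4]
grip_width: 0.0392
```

Emit:
move_arm(
  motion=[
    [0,[0,0,0.2],0],
    [0,[0,0,0.5],0],
    [0,[0,0,0.8],0],
    [0,[0,0,1.1],0],
    [0,[0,0,1.4],0],
    [0,[0,0,1.7],0],
    [0,[0,0,1.9],0],
    [0,[0,0,2.0],0],
    [0,[0,0,2.0],0],
    [0,[0,0,2.0],0],
  ],
)

```text
clock: 11.3
eef_pos: [0.5543, 0.2157, 0.1332]
tool_rot: [-0.042, 0.999, 0.0, 0.0]
ft_force: [0.3, -0.0, -5.8]
grip_width: 0.0394
```

Run:
```python
from workcell import *
from h import *
for n in ("wrist","side","top"):
    o=get_obs(); c=camera(n); pickle.dump((o,c),open(n+"4.pkl","wb")); cv2.imwrite("pics/%s4.png"%n,c["color"][:,:,::-1])
M=R.from_quat(o["tool_rot"]).as_matrix()
print(o["clock"],o["eef_pos"],M.round(4),np.degrees(np.arctan2(M[1,1],M[0,1])),o["grip_width"],o["ft_force"],move(o["eef_pos"],o["tool_rot"],[.5524,.2185,.09],95.25))
s=cv2.imread("pics/side4.png")[120:240,200:340]; t=cv2.imread("pics/top4.png")[150:270,150:290]
cv2.imwrite("pics/st4.png",np.hstack([cv2.resize(s,(400,343),interpolation=2),cv2.resize(t,(400,343),interpolation=2)]))
```

```text
11.4 [0.55467873 0.21593379 0.13376612] [[-9.964e-01 -8.440e-02  1.800e-03]
 [-8.440e-02  9.964e-01  7.000e-04]
 [-1.800e-03  5.000e-04 -1.000e+00]] 94.84291004962401 0.03919792506730048 [-0.16354669  0.41607603 -5.33054527] (array([0.043, 0.055, 0.875]), np.float64(-0.068))
```

View pics/wrist4.png

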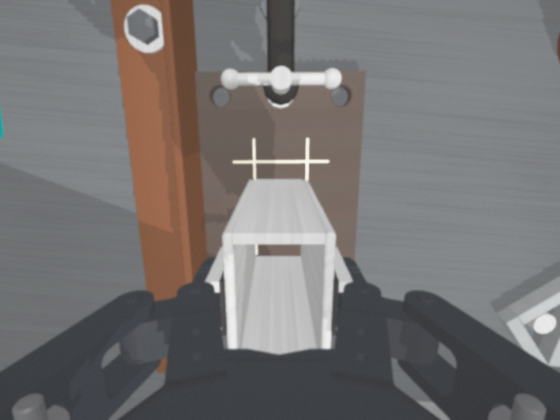

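View pics/st4.png

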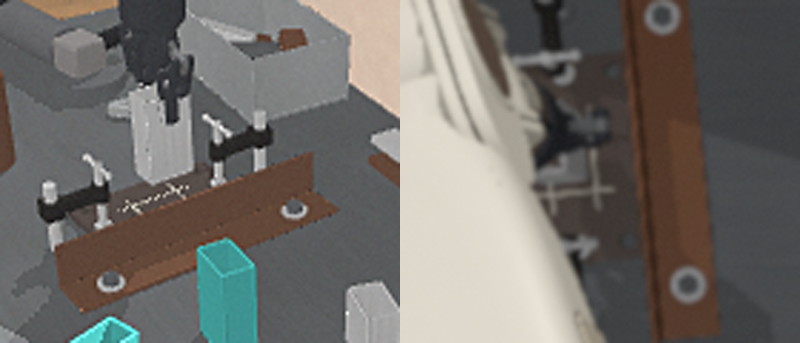

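Run:
```python
from h import *
o,c=pickle.load(open("wrist4.pkl","rb"))
cv2.imwrite("pics/w4c.png",cv2.resize(c["color"][130:260,205:355,::-1],None,fx=5,fy=4.6,interpolation=2))
M=R.from_quat(o["tool_rot"]).as_matrix()
def st(x,y,z): return o["eef_pos"]+M@np.array([x,y,z])
for n,z in (("foot",.0729),("rim",.0729-.11)):
    print(n,proj(c,[st(-.03,-.02,z),st(-.03,.02,z),st(.03,-.02,z),st(.03,.02,z)],o).round(1).tolist())
cen=np.array([.5524,.2185]);y=np.radians(5.25);ex=np.array([np.cos(y),np.sin(y)]);ey=np.array([-ex[1],ex[0]])
f=lambda a,b: np.r_[cen+a*ex+b*ey,.012]
print("chalk corners",proj(c,[f(.0315,.0215),f(.0315,-.0215),f(-.03,.0215)],o).round(1).tolist())
```

```text
foot [[249.0, 257.7], [304.5, 257.8], [246.9, 175.0], [306.4, 175.1]]
rim [[224.0, 372.1], [326.2, 372.2], [216.4, 226.2], [333.1, 226.3]]
chalk corners [[305.6, 234.5], [255.9, 234.8], [306.7, 163.2]]
```

View pics/w4c.png

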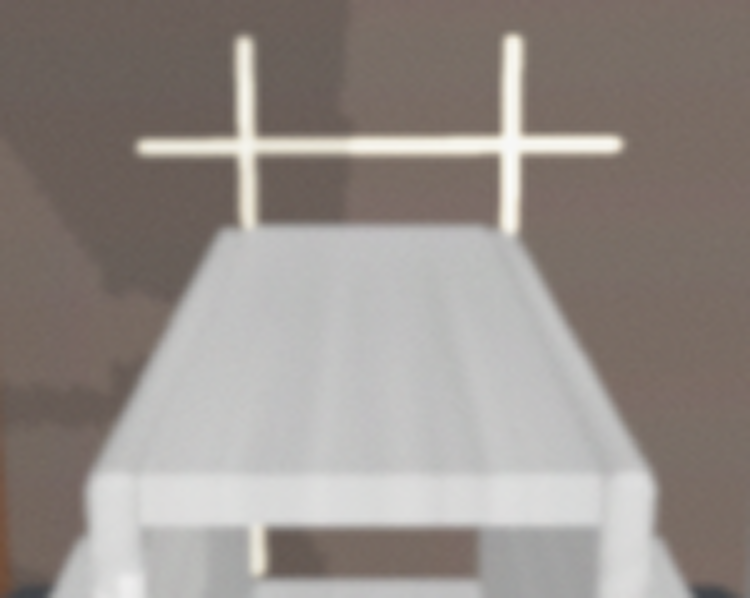

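Run:
```python
from h import *
o,c=pickle.load(open("w3.pkl","rb"))
cv2.imwrite("pics/w3c.png",cv2.resize(c["color"][165:275,205:355,::-1],None,fx=5,fy=5,interpolation=2))
M=R.from_quat(o["tool_rot"]).as_matrix(); print(M.round(4))
P=np.r_[.4453,-.1416,0];ex=np.array([np.cos(np.radians(-4.5)),np.sin(np.radians(-4.5)),0]);ey=np.array([-ex[1],ex[0],0])
for z in (.11,0): print(z,proj(c,[P+a*ex+b*ey+[0,0,z] for a in(-.02,.02) for b in (.03,-.03)],o).round(1).tolist())
o,c=pickle.load(open("w2.pkl","rb"))
for z in (.11,0): print("w2",z,proj(c,[P+a*ex+b*ey+[0,0,z] for a in(-.02,.02) for b in (.03,-.03)],o).round(1).tolist())
```

```text
[[ 7.980e-02  9.968e-01 -1.200e-03]
 [ 9.968e-01 -7.980e-02  0.000e+00]
 [-1.000e-04 -1.200e-03 -1.000e+00]]
0.11 [[220.0, 232.5], [227.3, 377.1], [336.2, 232.4], [329.2, 377.1]]
0 [[248.7, 178.5], [250.7, 260.8], [308.1, 178.5], [306.2, 260.8]]
w2 0.11 [[257.2, 160.5], [258.3, 221.7], [300.0, 160.5], [298.9, 221.6]]
w2 0 [[262.7, 150.5], [263.3, 196.7], [294.3, 150.5], [293.7, 196.7]]
```

View pics/w3c.png

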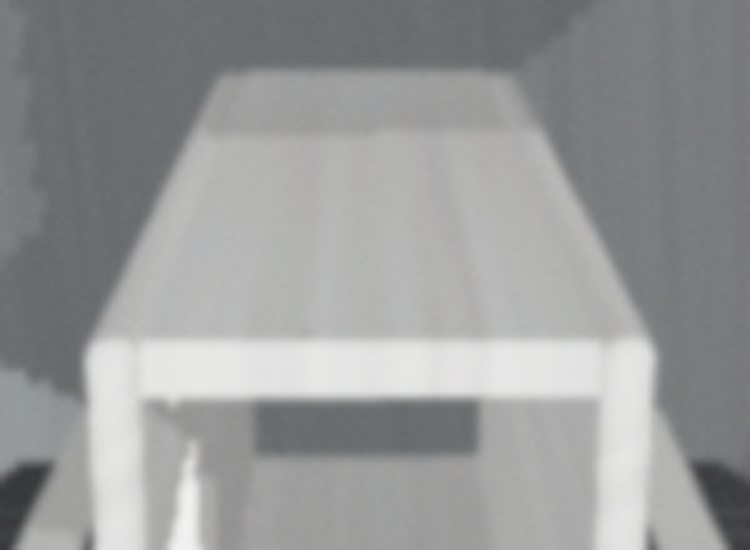

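Run:
```python
from h import *
for f in ("w1","w2","w3","wrist4"):
    o,c=pickle.load(open(f+".pkl","rb")); M=R.from_quat(o["tool_rot"]).as_matrix()
    print(f,c["mount"][:3,3],c["fx"],c["cx"],c["cy"], (M.T@(np.array([.4453,-.1416,.11])-o["eef_pos"])).round(4), (M.T@np.array([0,0,1])).round(4))
from workcell import *
for i in range(3): print(get_obs()["eef_pos"])
```

```text
w1 [ 0.06465073  0.00134569 -0.14236276] 322.7366303611562 278.6313995254719 208.72423958528208 [ 0.0336 -0.3404  0.2313] [ 0. -0. -1.]
w2 [ 0.06697811  0.00066384 -0.14236271] 322.7366303611562 278.6313995254719 208.72423958528208 [0.0022 0.001  0.1613] [-0.  0. -1.]
w3 [ 0.06697838  0.00066357 -0.14236361] 322.7366303611562 278.6313995254719 208.72423958528208 [ 0.0002  0.0007 -0.0371] [-1.0e-04 -1.2e-03 -1.0e+00]
wrist4 [ 0.06462755  0.00133023 -0.14236165] 322.7366303611562 278.6313995254719 208.72423958528208 [ 0.1387 -0.3468  0.0231] [-7.e-04  2.e-04 -1.e+00]
[0.55462154 0.21592156 0.13375216]
[0.55462154 0.21592156 0.13375216]
[0.55462154 0.21592156 0.13375216]
```

Run:
```python
from h import *
o,c=pickle.load(open("wrist4.pkl","rb"))
M=R.from_quat(o["tool_rot"]).as_matrix()
w=ray(c,[[249.2,179.1],[306.3,179.1]],o["eef_pos"][2]-.0729,o); print("foot edge",w.round(4)); f=w.mean(0)-.03*M[:,0]; print("foot c",f)
w=ray(c,[[222.4,232.8],[336.2,232.8]],o["eef_pos"][2]-.0729+.11,o); print("rim edge",w.round(4)); r=w.mean(0)-.03*M[:,0]; print("rim c",r)
for p in (f,r):
  d=np.array([.5524,.2185])-p[:2]; print("needed world shift",d,"TCP->",(o["eef_pos"][:2]+d).round(4))
print(move(o["eef_pos"],o["tool_rot"],[.5504,.2170,.09],95.25))
```

```text
foot edge [[0.5288 0.195  0.0603]
 [0.5255 0.2333 0.0603]]
foot c [0.55706602 0.21666178 0.06037159]
rim edge [[0.5283 0.1954 0.1703]
 [0.525  0.2345 0.1703]]
rim c [0.55652247 0.21744097 0.17037159]
needed world shift [-0.00466602  0.00183822] TCP-> [0.5497 0.2175]
needed world shift [-0.00412247  0.00105903] TCP-> [0.5502 0.2167]
(array([0.077, 0.033, 0.865]), np.float64(-0.07))
```

Emit:
move_arm(
  motion=[
    [0,[0.03,0.01,0],-0.03],
    [0,[0.06,0.03,0],-0.07],
    [0,[0.08,0.03,0.05],-0.07],
    [0,[0.08,0.03,0.15],-0.07],
    [0,[0.08,0.03,0.25],-0.07],
    [0,[0.08,0.03,0.35],-0.07],
    [0,[0.08,0.03,0.45],-0.07],
    [0,[0.08,0.03,0.52],-0.07],
    [0,[0.08,0.03,0.55],-0.07],
    [0,[0.08,0.03,0.55],-0.07],
  ],
)

```text
clock: 12.45
eef_pos: [0.5498, 0.2168, 0.105]
tool_rot: [-0.046, 0.999, -0.0, -0.0]
ft_force: [-1.0, 1.0, -5.1]
grip_width: 0.0395
```

Emit:
move_arm(
  motion=[
    [0,[0,0,0],0],
    [0,[0,0,0],0],
    [0,[0,0,0],0],
    [0,[0,0,0],0],
    [0,[0,0,0],0],
    [0,[0,0,0],0],
    [0,[0,0,0],0],
    [0,[0,0,0],0],
    [0,[0,0,0],0],
    [0,[0,0,0],0],
  ],
)

```text
clock: 13.45
eef_pos: [0.5499, 0.2169, 0.1053]
tool_rot: [-0.046, 0.999, 0.0, -0.0]
ft_force: [-0.2, 0.8, -6.0]
grip_width: 0.0388
```

Run:
```python
from workcell import *
from h import *
for n in ("wrist","side"):
    o=get_obs(); c=camera(n); pickle.dump((o,c),open(n+"5.pkl","wb")); cv2.imwrite("pics/%s5.png"%n,c["color"][:,:,::-1])
M=R.from_quat(o["tool_rot"]).as_matrix()
print(o["clock"],o["eef_pos"],M[:,2],np.degrees(np.arctan2(M[1,1],M[0,1])),o["grip_width"],o["ft_force"],move(o["eef_pos"],o["tool_rot"],[.5503,.2170,.0899],95.25))
s=cv2.imread("pics/side5.png")[140:210,215:305]; t=cv2.imread("pics/wrist5.png")[110:270,200:360]
cv2.imwrite("pics/st5.png",np.hstack([cv2.resize(s,(500,390),interpolation=2),cv2.resize(t,(300,390),interpolation=2)]))
```

```text
13.5 [0.54990739 0.21685897 0.10530331] [-1.02080622e-05 -1.16185868e-05 -1.00000000e+00] 95.27155507130912 0.039631589049921985 [ 0.11590599 -0.57597953 -5.81450417] (array([-0.008,  0.002,  0.308]), np.float64(0.004))
```

View pics/st5.png

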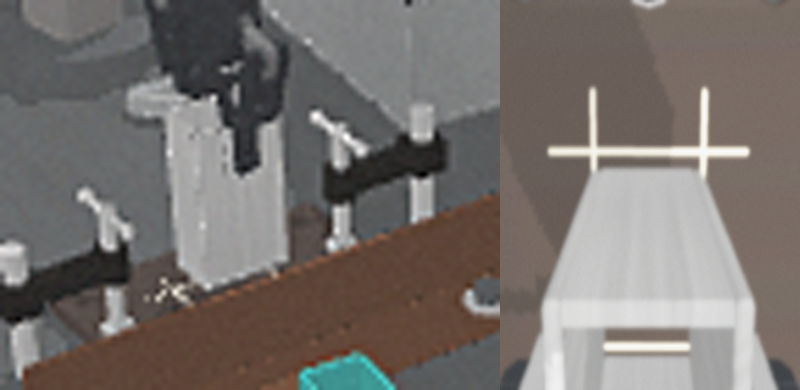

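Emit:
move_arm(
  motion=[
    [0,[-0.01,0,0.03],0],
    [0,[-0.01,0,0.08],0],
    [0,[-0.01,0,0.13],0],
    [0,[-0.01,0,0.18],0],
    [0,[-0.01,0,0.22],0],
    [0,[-0.01,0,0.26],0],
    [0,[-0.01,0,0.29],0],
    [0,[-0.01,0,0.3],0],
    [0,[-0.01,0,0.3],0],
    [0,[-0.01,0,0.3],0],
  ],
)

```text
clock: 14.55
eef_pos: [0.5505, 0.2169, 0.0904]
tool_rot: [-0.046, 0.999, 0.0, 0.0]
ft_force: [0.2, -0.0, -5.6]
grip_width: 0.0396
```

Emit:
move_arm(
  motion=[
    [0,[0,0,0],0],
    [0,[0,0,0],0],
    [0,[0,0,0],0],
    [0,[0,0,0],0],
    [0,[0,0,0],0],
    [0,[0,0,0],0],
    [0,[0,0,0],0],
    [0,[0,0,0],0],
    [0,[0,0,0],0],
    [0,[0,0,0],0],
  ],
)

```text
clock: 15.55
eef_pos: [0.5504, 0.2169, 0.0903]
tool_rot: [-0.046, 0.999, 0.0, -0.0]
ft_force: [0.3, 0.2, -5.8]
grip_width: 0.0394
```

Run:
```python
from workcell import *
from h import *
for n in ("wrist","side"):
    o=get_obs(); c=camera(n); pickle.dump((o,c),open(n+"6.pkl","wb")); cv2.imwrite("pics/%s6.png"%n,c["color"][:,:,::-1])
    M=R.from_quat(o["tool_rot"]).as_matrix()
    z=o["eef_pos"][2]-.0729
    C=np.r_[.5516,.2171,z] if n=="side" else np.r_[.5524,.2185,z]
    y=np.radians(5.25);ex=np.array([np.cos(y),np.sin(y),0]);ey=np.array([-ex[1],ex[0],0])
    print(n,"pred foot",proj(c,[C+a*ex+b*ey for a in (-.03,.03) for b in (-.02,.02)],o).round(1).tolist())
    print("rim",proj(c,[C+a*ex+b*ey+[0,0,.11] for a in (-.03,.03) for b in (-.02,.02)],o).round(1).tolist())
    C=C*[1,1,0]+[0,0,.012]
    print("chalk",proj(c,[C+a*ex+b*ey for a in (-.0315,.0315) for b in (-.0215,.0215)],o).round(1).tolist())
print(o["clock"],o["eef_pos"],M[:,2],np.degrees(np.arctan2(M[1,1],M[0,1])),o["grip_width"],o["ft_force"],move(o["eef_pos"],o["tool_rot"],[.5503,.2170,.0899],95.25))
s=cv2.imread("pics/side6.png")[150:210,225:295]; t=cv2.imread("pics/wrist6.png")[140:240,215:345]
cv2.imwrite("pics/s6.png",cv2.resize(s,None,fx=10,fy=10,interpolation=2));cv2.imwrite("pics/t6.png",cv2.resize(t,None,fx=6,fy=6,interpolation=2))
```

```text
wrist pred foot [[249.1, 178.1], [308.5, 178.2], [251.0, 260.4], [306.4, 260.5]]
rim [[220.8, 232.0], [336.9, 232.2], [227.7, 376.6], [329.5, 376.7]]
chalk [[247.5, 174.6], [310.0, 174.7], [249.6, 259.2], [307.7, 259.3]]
side pred foot [[252.4, 194.7], [246.7, 189.7], [266.9, 189.2], [261.0, 184.5]]
rim [[250.2, 167.1], [244.3, 162.5], [265.4, 161.9], [259.3, 157.5]]
chalk [[252.4, 196.3], [246.3, 191.0], [267.6, 190.6], [261.2, 185.5]]
15.6 [0.55043733 0.21692161 0.09030544] [ 1.92007874e-05  4.35179316e-06 -1.00000000e+00] 95.2685019347393 0.03928323263626411 [ 0.51350436 -0.42628539 -4.01931807] (array([0.003, 0.002, 0.008]), np.float64(0.003))
```

View pics/s6.png

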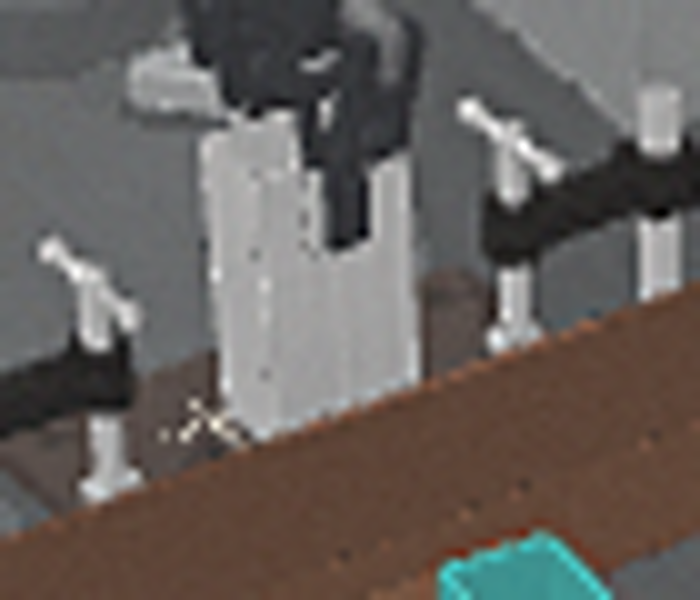

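View pics/t6.png

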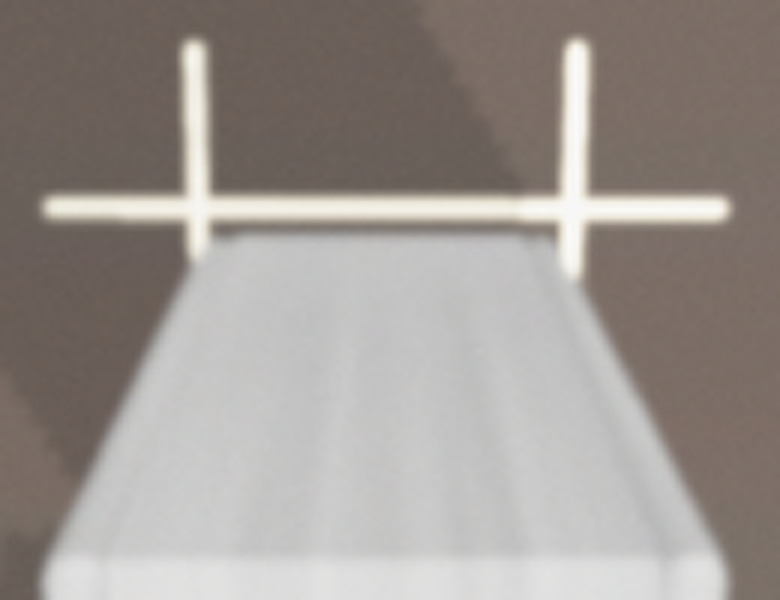

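Run:
```python
from workcell import *
o=get_obs(); print(o["clock"],o["eef_pos"],abs(o["joint_vel"]).max(),o["ft_force"]); print(job_done())
```

```text
15.65 [0.55038337 0.21692337 0.09027599] 0.0012997024265999275 [ 0.58004562  0.70200322 -4.52895848]
the job is handed in; nothing more can be done
None
```

I picked up the white long rectangular stub and carried it upright over the stop. It is now held above the chalk outline, about 5.4 mm off the plate by calculation. The job was handed in at 15.65 s with the stub still gripped.

**Last checks:**
- **Position and yaw:** the stub is within about 0.5–1 mm of the outline's centre. Its yaw matches the plate's 5.25° to within about 0.1°.
- **Upright and still:** the tool axis was vertical, and joint speeds were about 0.001 rad/s.
- **Contact:** the vertical force of 4–6 N is about the stub's own weight, so it shows no contact with the plate. It did not slip in the grip, because the rim and foot appear at the same wrist-camera pixels as when it was gripped.

**Disagreements:**
- **Camera offsets:** the top and wrist cameras differed by about 2 mm in world position, and the wrist camera had its own 1–1.5 mm offset. I corrected for this by comparing the stub and the chalk in the same wrist view.
- **Side view:** it agreed to about 1–1.5 pixels (up to about 3.5 mm). The stop partly hid the foot there, so the gap comes from the tool height (foot height when gripped), not from seeing it directly.

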